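# Pack the calibration kit tray

## Task

The four reference gauges on the surface plate are due for calibration: put the ring gauge, the double-ended plug gauge, the V-block and the drilled set-up block into the wooden kit tray, each set down, not dropped, so that it lies fully down in the nest made for it (ring over the stub, the others between their pins over the matching black outline). The spur gear and the hexagon spindle would fit too but are workpieces, not gauges: leave both where they lie.

Things in the scene. Friction and masses are not known exactly. Their poses are not given: they have to be found in the camera images.
- ring_mid (a point): Setting ring gauge: plain steel ring with a knurled rim and smooth flat faces, 54 mm outside diameter, bore 26 mm clear, 18 mm high, lying flat, about 0.16 kg. This point is its centre, on the axis and half-way up (9 mm above its underside); z up. (Behind the gauges a monitor 0.28 m high fills x > 0.61 between y = 0.19 and 0.49: keep the gripper clear of it when swinging across.)
- plug_mid (a point): Double-ended plug gauge lying down: dark round handle 15 mm in diameter between two bright cylinders 21 mm in diameter (32 mm long at +y, 14 mm at -y), 118 mm long in all, about 0.14 kg. This point is mid-length on its axis, 10.5 mm above its underside, in the handle, where to grip it; y along its length. It may lie in its nest either way round.
- vblock_mid (a point): Hardened steel V-block, 48 x 43 x 36 mm (x by y by height), a V groove open at the top, about 0.33 kg. This point is the block's centre, half-way up (18 mm above its underside); z up. Grip it across the sides, along y, 43 mm.
- setup_mid (a point): Drilled set-up block: plain steel block with round holes through its large faces, standing on edge, 26 x 75 x 51 mm (x by y by height), about 0.78 kg. This point is its centre, half-way up (25.5 mm above its underside); y along its 75 mm length. Grip it across x, 26 mm.
- gear_mid (a point): Spur gear blank, a workpiece that stays: toothed steel disc 51 mm in diameter, 12 mm thick, with a 24 mm hub on top, 20 mm high in all. This point is on its axis, 10 mm up.
- spindle_mid (a point): Hexagon spindle, a workpiece that stays: all bright steel, 107 mm long, lying on a flat: a hexagon body 18 mm across flats and 46 mm long with a plain round journal of 16 mm diameter at each end. This point is the middle of its length on its axis, 9 mm up; y along its length.
- ring_nest: Ring gauge's nest: dark-grey plate 80 x 150 x 6 mm, fixed, one of four in a shallow wooden tray (rim 12 mm high; plates swap quarters). Origin: centre of its underside; top 6 mm above; y along its length, z up. At its centre, in a black disc, a stub of 18 mm diameter with tapered nose, 14.5 mm tall above the plate; the ring goes over it with 4 mm play and lies flat on the plate.
- plug_nest: Plug gauge's nest: dark-grey plate 80 x 150 x 6 mm, fixed, one of four in a shallow wooden tray (rim 12 mm high; plates swap quarters). Origin: centre of its underside; top 6 mm above; y along its length, z up. Its place is the centre, along y, black outline. Tapered pins, 10 mm thick, 14 mm tall, round it with 4 mm play: two a side 51 mm from the centre, one at each end; the middle is open for fingers.
- vblock_nest: V-block's nest: dark-grey plate 80 x 150 x 6 mm, fixed, one of four in a shallow wooden tray (rim 12 mm high; plates swap quarters). Origin: centre of its underside; top 6 mm above; y along its length, z up. Its place is the centre, black outline 48 (x) by 43 mm (y). Tapered pins, 10 mm thick, 14 mm tall, round it with 4 mm play: two on each side.
- setup_nest: Set-up block's nest: dark-grey plate 80 x 150 x 6 mm, fixed, one of four in a shallow wooden tray (rim 12 mm high; plates swap quarters). Origin: centre of its underside; top 6 mm above; y along its length, z up. Its place (standing on edge) is the centre, black outline 26 (x) by 75 mm (y). Tapered pins, 10 mm thick, 14 mm tall, round it with 4 mm play: two on each long side 27 mm from the centre, one at each end.

How it is judged:
At the end, for the whole second after the job is handed in: Each of the four gauges rests in its own nest: centre within 10 mm of the nest's centre seen from above, its underside on the plate within 3 mm, upright (plug gauge: lying level, along its nest within 0.2 rad) within 0.08 rad, at rest and released; gear and spindle within 15 mm of where they lay (horizontal distance between ring_mid and ring_nest below 0.01 m and z of ring_mid in the frame of ring_nest between 0.012 and 0.018 m and linear speed of each of ring_gauge, plug_gauge, v_block, setup_block below 0.02 m/s and angle between each of ring_mid, vblock_mid, setup_mid's own z axis and vertical below 0.08 rad and horizontal distance between plug_mid and plug_nest below 0.01 m and z of plug_mid in the frame of plug_nest between 0.0135 and 0.0195 m and angle between the y axis of plug_mid and the y axis of plug_nest, either way round below 0.2 rad and horizontal distance between vblock_mid and vblock_nest below 0.01 m and z of vblock_mid in the frame of vblock_nest between 0.021 and 0.027 m and horizontal distance between setup_mid and setup_nest below 0.01 m and z of setup_mid in the frame of setup_nest between 0.0285 and 0.0345 m and angle between plug_mid's own y axis and vertical between 1.4908 and 1.6508 rad and distance of each of gear_mid, spindle_mid from where it was at the start of the episode below 0.015 m); the robot touches nothing.
It fails at once if the spur gear, a workpiece, is moved more than 15 mm (distance of gear_mid from where it was at the start of the episode above 0.015 m).
It fails at once if the hexagon spindle, a workpiece, is moved more than 15 mm (distance of spindle_mid from where it was at the start of the episode above 0.015 m).
It fails at once if a gauge is dropped (falls free of the fingers by more than about 2 cm) ((contact force between the fingers and ring_gauge below 0.01 N and linear speed of ring_gauge above 0.6 m/s) or (contact force between the fingers and plug_gauge below 0.01 N and linear speed of plug_gauge above 0.6 m/s) or (contact force between the fingers and v_block below 0.01 N and linear speed of v_block above 0.6 m/s) or (contact force between the fingers and setup_block below 0.01 N and linear speed of setup_block above 0.6 m/s)).
It also fails if it takes over 115 s, if anything falls off the work surface, if the arm or the gripper's body presses on something with over 40 N, if the wrist force passes 120 N, or if a joint passes its speed limit or range.

## Robot

A 6-joint arm with a two-finger parallel gripper is mounted at the origin on a cart in front of the work surface, level with it; the furniture and walls round the work are solid. World frame = base frame: x ahead of the robot, y to its left, z up, the work surface at z = 0. Lengths are in m, angles in rad, forces in N, time in s.
With the tool pointing down it reaches from about 0.35 to 0.975 m from the base axis. Payload 4.9 kg.
Tool frame: the origin (TCP) lies between the finger pads; the fingertips stand 17 mm ahead of it and the grasp point (between the pads) lies 2 mm behind it (manip.nose_length is the distance from the TCP to the fingertips, in m); z points along the fingers, y is the line along which they close (so a half turn about z gives the same grasp; the last joint's range is limited). The gripper opens to 85 mm and grips with 20 to 120 N. Pads are 22 mm wide; open, the fingers measure 114 mm over their backs; the gripper's body (76 mm by 85 mm) begins 54 mm behind the grasp point. The pads swing forward as they close: fully open they stand 13 mm farther back than shut.
Start: joints at [1.02, 0.053, 1.613, -0, 1.476, -0.119], TCP at [0.262, 0.568, 0.248] pointing down, gripper open.
Joint ranges: [-3.01, 3.01], [-1.01, 2.22], [0.06, 2.58], [-1.02, 4.17], [0.09, 2.62], [-3.14, 3.14]. Speed limits (rad/s): [2.57, 2.57, 3.14, 3.14, 3.14, 3.14].

## Interface

Orientations are given as a unit quaternion [w, x, y, z].
In Python, from plant import manip gives the robot as it stands. The module is installed in compiled form; this text tells all that it offers.
- The arm moves only by the tool apply_moves, never from a script. Its argument "moves" is a list of rows, each a list of 3 entries, a list of its own where there are three numbers: the turn, a rotation vector about the tool's x, y, z in rad, then the shift along the tool's x, y, z in cm, then the closure, from -1 (fully open) to 1 (shut), so that 0 is half open. A call has 1 to 20 rows; each row is the pose to reach, as a shift and turn from the pose commanded when the call began, along the tool's axes at that moment; what a row does not reach only later rows make up. A row lasts 1/10 s, in which the tool goes at most 50 mm and 8.59 degrees, less where a joint would pass 70% of its speed; a pose out of reach is approached as far as the arm can. A call with a gripper value outside its range is refused whole. The fingers move at their own pace and stop on an object; the grip force is fixed at half the most. Time passes only in rows, so rows that repeat a pose let the fingers close. It gives the time, the measured TCP pose, the force, the opening and the grip force at its end, in the units of the state.
- manip.state(): the state, without advancing time (a new reading comes with each control period).
- manip.grab_frame(name): name is "scene" or "side" or "wrist"; returns a dict with "image" (400x640x3 uint8, red, green, blue), "K" (3x3 intrinsics, pixels), "k1" (the pictures are not rectified: a ray, as slopes to the right and down, at radius r is drawn at 1 + k1 r^2 times it, then the intrinsics apply), "rvec" (rotation vector, rad) and "tvec" (3), from world to camera coordinates, as OpenCV has them. Camera axes: x right, y down, z forward; pixel columns grow to the right and rows downward; lengths in m; the calibration is good to about 2 mm. A picture is of the moment at which its call begins. There is no depth.
- manip.job_done(): hands the job in; it is judged then, once.
Trained networks look in a picture, given as the dict that the camera call returned (one of the last four; its "shot" number tells which), for a name from the list of things; names that differ only in an ending like _2 or _b are one class to them, and where a whole thing is asked for, a point or a joint stands for the part that bears it (a point fixed in the world has none). Each returns a list of dicts, best first, with "score" (0 to 1); they miss things now and then, are a little off and sometimes report something else, mostly with a low value. They report only what shows in the picture. A call takes as long as a camera call.
- manip.look_for(picture, label): "location" ([x, y, z] in m, in the coordinates of the camera as it stood for that picture, good to about 4 mm: the middle of the surface that is visible of it).
- manip.silhouettes(picture, label): "pixels" (400x640 bool, what is visible of it).
- manip.spot_point(picture, label): "location" ([x, y, z] in m, in the coordinates of the camera as it stood for that picture, good to about 4 mm: a listed point, or the origin of a listed thing).
The state is a dict: "time": time; "joint_pos": joint angles; "joint_vel": joint speeds; "joint_efforts": joint torques, N m; "tool_pos": TCP position; "tool_rot": TCP orientation; "contact_force": force on the tool from outside, world axes, zero at the start; "ft_torque": the same for the moment, N m; "gripper_width": opening from 0.0 (shut) to 1.0 (fully open); "grasp_force": force on a finger pad.
Only numpy, scipy, OpenCV 4.12 (cv2) and the standard library are available. Lean on these libraries where they do the work, as an engineer would, in place of code of your own. Each camera call takes 0.05 s, during which the arm holds its last target. There are 200 camera calls.

## Working session

There is one attempt and no reset: what is moved stays moved. The work goes in short steps, Python scripts to look and compute and a tool call to move; the robot and the scene stay as the last step left them, time stands still between calls to the robot, and variables do not carry over. Pictures are saved under pics/ and viewed, at most 15 in all, crops included, and the job is handed in when it is done.

Besides the shell and the picture viewer there is one more tool, called after "Emit:" by a JSON object that holds its "op" and its "data", one argument or row to a line. apply_moves: Moves the arm, as the interface text tells. Its arguments: {"type":"object","properties":{"moves":{"type":"array"}},"required":["moves"]}

```bash
mkdir -p pics
cat > h.py <<'E'
from plant import manip
import cv2, numpy as np
from scipy.spatial.transform import Rotation as R
def toworld(f,p):
    return R.from_rotvec(np.ravel(f["rvec"])).inv().apply(np.asarray(p)-np.ravel(f["tvec"]))
def save(f,n): cv2.imwrite(f"pics/{n}.png",f["image"][:,:,::-1])
def ray(f,uv,z):
    K=f["K"];d=np.array([(uv[0]-K[0,2])/K[0,0],(uv[1]-K[1,2])/K[1,1]]);s=d.copy()
    for _ in range(20): s=d/(1+f["k1"]*(s@s))
    r=R.from_rotvec(np.ravel(f["rvec"])).inv(); o=r.apply(-np.ravel(f["tvec"])); v=r.apply([s[0],s[1],1])
    return o+v*(z-o[2])/v[2]
def proj(f,P):
    c=R.from_rotvec(np.ravel(f["rvec"])).apply(P)+np.ravel(f["tvec"]); s=c[:2]/c[2]; s=s*(1+f["k1"]*(s@s))
    return np.array([f["K"][0,0]*s[0]+f["K"][0,2],f["K"][1,1]*s[1]+f["K"][1,2]])
names=["ring_mid","plug_mid","vblock_mid","setup_mid","gear_mid","spindle_mid","ring_nest","plug_nest","vblock_nest","setup_nest"]
E
python3 - <<'E'
from h import *
for c in ["scene","side","wrist"]:
    f=manip.grab_frame(c); save(f,c+"0")
    for n in names:
        l=manip.spot_point(f,n)
        print(c,n,[(round(d["score"],2),toworld(f,d["location"]).round(3).tolist()) for d in l[:3]])
s=manip.state();print(s)
E
```

```text
scene ring_mid [(0.57, [0.568, 0.054, 0.007])]
scene plug_mid [(0.74, [0.501, 0.307, 0.011]), (0.49, [0.397, 0.182, 0.009])]
scene vblock_mid [(0.9, [0.526, 0.183, 0.017])]
scene setup_mid [(0.65, [0.369, 0.306, 0.029])]
scene gear_mid [(0.64, [0.393, 0.18, 0.008]), (0.46, [0.503, 0.306, 0.011])]
scene spindle_mid [(0.93, [0.428, 0.059, 0.008])]
scene ring_nest [(0.92, [0.521, -0.203, 0.004])]
scene plug_nest [(0.94, [0.532, -0.36, 0.003])]
scene vblock_nest [(0.8, [0.447, -0.363, 0.004]), (0.21, [0.502, 0.305, 0.011])]
scene setup_nest [(0.96, [0.439, -0.215, 0.008])]
side ring_mid []
side plug_mid []
side vblock_mid []
side setup_mid [(0.86, [0.375, 0.307, 0.027])]
side gear_mid [(0.58, [0.394, 0.182, 0.012])]
side spindle_mid [(0.38, [0.428, 0.06, 0.009])]
side ring_nest []
side plug_nest []
side vblock_nest []
side setup_nest []
wrist ring_mid []
wrist plug_mid []
wrist vblock_mid []
wrist setup_mid []
wrist gear_mid []
wrist spindle_mid []
wrist ring_nest []
wrist plug_nest []
wrist vblock_nest []
wrist setup_nest []
{'time': 1.65, 'joint_pos': array([ 1.02003678e+00,  5.27063181e-02,  1.61290763e+00,  4.89585983e-06,
        1.47594573e+00, -1.19031860e-01]), 'joint_vel': array([-0.00123117,  0.00028858,  0.00061505,  0.00078666,  0.00081725,
       -0.00041267]), 'joint_efforts': array([ 9.75459043e-04, -3.93675148e+01, -3.70447898e+01, -5.48393893e-05,
        5.73395682e-04,  7.22781238e-06]), 'tool_pos': array([0.26153798, 0.5676386 , 0.24829509]), 'tool_rot': array([3.11705483e-06, 2.14191531e-01, 9.76791681e-01, 1.63714517e-05]), 'contact_force': array([ 0.54393332,  0.82234841, -0.48526652]), 'ft_torque': array([-0.06318693, -0.04311688,  0.05873333]), 'grasp_force': 0.0, 'gripper_width': 0.9987931702650772}
```

View pics/scene0.png

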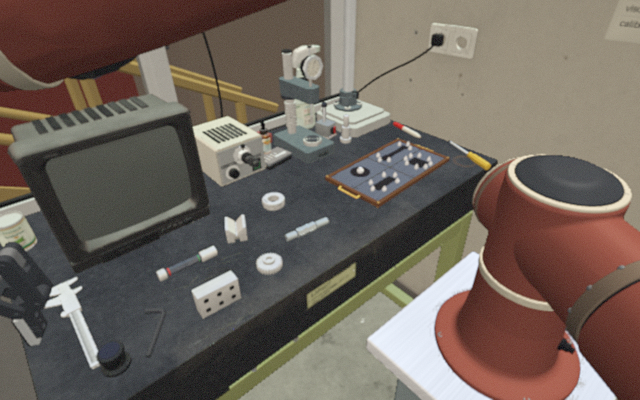

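View pics/side0.png

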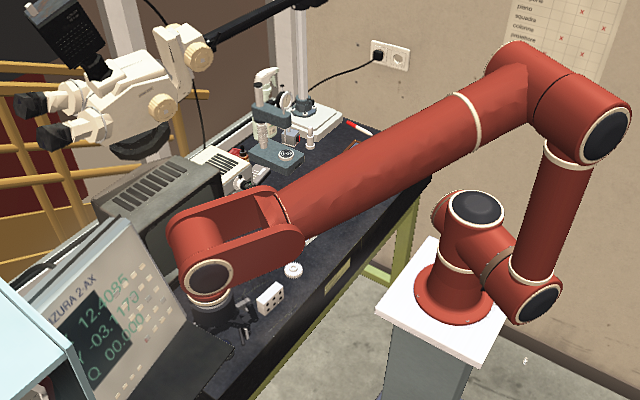

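The scene view shows the set-up block at (217,293), plug gauge (187,264), V-block (235,228), ring (273,201), gear (268,263), spindle (307,228) and the tray at (390,170), with the monitor at left. The side view is mostly blocked by the arm. I'll look from above with the wrist camera next.

Emit:
{"op": "apply_moves", "data": {
  "moves": [
    [[0,0,-0.43],[-33.5,-25,-7],-1],
    [[0,0,-0.43],[-33.5,-25,-7],-1],
    [[0,0,-0.43],[-33.5,-25,-7],-1],
    [[0,0,-0.43],[-33.5,-25,-7],-1],
    [[0,0,-0.43],[-33.5,-25,-7],-1],
    [[0,0,-0.43],[-33.5,-25,-7],-1],
    [[0,0,-0.43],[-33.5,-25,-7],-1],
    [[0,0,-0.43],[-33.5,-25,-7],-1],
    [[0,0,-0.43],[-33.5,-25,-7],-1],
    [[0,0,-0.43],[-33.5,-25,-7],-1],
    [[0,0,-0.43],[-33.5,-25,-7],-1],
    [[0,0,-0.43],[-33.5,-25,-7],-1]
  ]
}}

```text
time: 2.85
tool_pos: [0.4607, 0.2011, 0.318]
tool_rot: [-0.0, 0.0, 1.0, 0.0]
contact_force: [-0.2, 0.3, 0.5]
gripper_width: 0.997
grasp_force: 0.0
```

Run:
```python
from h import *
f=manip.grab_frame("wrist"); save(f,"w1")
r=R.from_rotvec(np.ravel(f["rvec"])).inv();print("cam",r.apply(-np.ravel(f["tvec"])),r.apply([0,0,1]),r.apply([1,0,0]),f["K"],f["k1"])
for n in names[:6]:
    l=manip.spot_point(f,n)
    print(n,[(round(d["score"],2),toworld(f,d["location"]).round(3).tolist()) for d in l[:3]])
s=manip.state();print(s['time'],s['tool_pos'],s['tool_rot'])
```

```text
cam [0.38554923 0.20105109 0.44268476] [ 3.00481970e-01 -3.45106358e-04 -9.53787433e-01] [ 4.13126667e-04  9.99999888e-01 -2.31675525e-04] [[316.85221807   0.         320.95473457]
 [  0.         316.85221807 201.19922731]
 [  0.           0.           1.        ]] 0.01750309485117065
ring_mid [(0.58, [0.57, 0.051, 0.007]), (0.23, [0.507, 0.304, 0.014])]
plug_mid [(0.96, [0.508, 0.304, 0.013])]
vblock_mid [(0.86, [0.527, 0.182, 0.016]), (0.28, [0.569, 0.048, 0.008])]
setup_mid [(0.84, [0.38, 0.307, 0.025])]
gear_mid [(0.78, [0.397, 0.179, 0.009])]
spindle_mid [(0.89, [0.43, 0.058, 0.011])]
3.2 [0.46092245 0.20084045 0.31819278] [-9.37361607e-05  4.02326490e-04  9.99999914e-01 -2.95367856e-05]
```

View pics/w1.png

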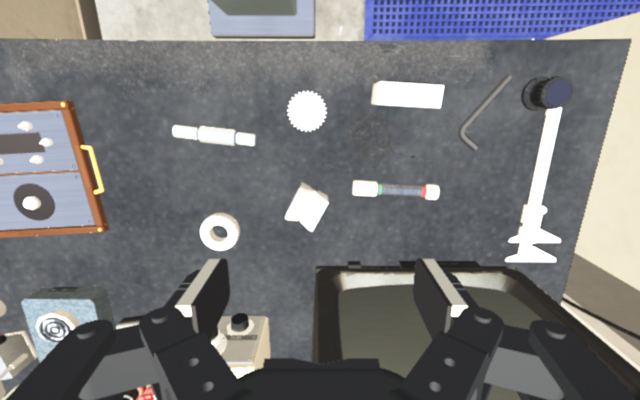

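Wrist view: ring (219,231), V-block (308,207) turned by about 30°, plug (396,190), set-up block (408,95), gear (307,111), spindle (213,135), and the tray edge at left. The camera's right is +y and its down is +x. I'll fit yaws from the masks, then look at the tray.

```bash
cat >> h.py <<'E'
from scipy.optimize import minimize
def box(a,b,h,z0=0): return np.array([[i*a/2,j*b/2,z0+k*h] for i in(-1,1) for j in(-1,1) for k in(0,1)])
def disk(d,h): 
    t=np.linspace(0,6.28,40); return np.array([[d/2*np.cos(u),d/2*np.sin(u),z] for u in t for z in(0,h)])
def cyl(d,l):
    t=np.linspace(0,6.28,24); return np.array([[d/2*np.cos(u),y,d/2+d/2*np.sin(u)] for u in t for y in(-l/2,l/2)])
M={"ring_mid":disk(.054,.018),"plug_mid":cyl(.021,.118),"vblock_mid":box(.048,.043,.036),"setup_mid":box(.026,.075,.051)}
for n in names[6:]: M[n]=box(.08,.150,.006)
def fit(f,label,x0,yaw0s,z=0):
    l=manip.silhouettes(f,label)
    if not l: return None
    m=min(l,key=lambda d:np.hypot(*(np.argwhere(d["pixels"]).mean(0)[::-1]-proj(f,[x0[0],x0[1],z+.01]))))["pixels"].astype(np.uint8)
    hull=np.zeros_like(m); c,_=cv2.findContours(m,0,2); cv2.drawContours(hull,[cv2.convexHull(np.vstack(c))],-1,1,-1)
    def cost(p):
        P=M[label]@R.from_euler("z",p[2]).as_matrix().T+[p[0],p[1],z]
        q=np.array([proj(f,x) for x in P]); im=np.zeros_like(m)
        cv2.fillPoly(im,[np.round(cv2.convexHull(q.astype(np.float32))*16).astype(int)],1,shift=4)
        return 1-(im&hull).sum()/(im|hull).sum()
    b=None
    for y in yaw0s:
        s=np.array([x0[0],x0[1],y])
        r=minimize(cost,s,method="Nelder-Mead",options=dict(initial_simplex=[s,s+[.01,0,0],s+[0,.01,0],s+[0,0,.25]],xatol=1e-4,fatol=1e-4))
        if b is None or r.fun<b.fun: b=r
    return b.x.round(4).tolist(),round(b.fun,3),int(m.sum())
E
python3 - <<'E'
from h import *
f=manip.grab_frame("wrist")
for n,x in [("ring_mid",(.57,.051)),("plug_mid",(.508,.304)),("vblock_mid",(.527,.182)),("setup_mid",(.38,.307))]:
    print(n,fit(f,n,x,[0] if n=="ring_mid" else [-.6,-.2,.2,.6]))
E
```

```text
ring_mid ([0.5686, 0.0506, 0.1062], np.float64(0.049), 1026)
plug_mid ([0.5053, 0.3053, -0.0528], np.float64(0.064), 991)
vblock_mid ([0.5268, 0.1805, -0.5007], np.float64(0.036), 1287)
setup_mid ([0.3786, 0.305, -0.0729], np.float64(0.045), 1619)
```

Emit:
{"op": "apply_moves", "data": {
  "moves": [
    [[0,0,0],[-2,-48,0],-1],
    [[0,0,0],[-2,-48,0],-1],
    [[0,0,0],[-2,-48,0],-1],
    [[0,0,0],[-2,-48,0],-1],
    [[0,0,0],[-2,-48,0],-1],
    [[0,0,0],[-2,-48,0],-1],
    [[0,0,0],[-2,-48,0],-1],
    [[0,0,0],[-2,-48,0],-1],
    [[0,0,0],[-2,-48,0],-1],
    [[0,0,0],[-2,-48,0],-1],
    [[0,0,0],[-2,-48,0],-1],
    [[0,0,0],[-2,-48,0],-1]
  ]
}}

```text
time: 4.65
tool_pos: [0.4801, -0.28, 0.318]
tool_rot: [-0.0, 0.002, 1.0, 0.0]
contact_force: [1.1, 0.8, 0.7]
gripper_width: 0.999
grasp_force: 0.0
```

Run:
```python
from h import *
f=manip.grab_frame("wrist"); save(f,"w2")
for n in names[6:]:
    l=manip.spot_point(f,n)
    if l:
        p=toworld(f,l[0]["location"]); print(n,round(l[0]["score"],2),p.round(4),fit(f,n,p[:2],[-.1,.1]))
s=manip.state();print(s['time'],s['tool_pos'],s['tool_rot'])
```

```text
ring_nest 0.94 [ 0.5202 -0.2022  0.003 ] ([0.5237, -0.2051, 0.0484], np.float64(0.016), 5775)
plug_nest 0.72 [ 0.5257 -0.3547  0.0034] ([0.5319, -0.3581, 0.0693], np.float64(0.028), 5746)
vblock_nest 0.7 [ 0.4515 -0.3625  0.0016] ([0.4499, -0.3627, 0.0498], np.float64(0.023), 6448)
setup_nest 0.93 [ 0.4427 -0.2127  0.0009] ([0.4414, -0.2096, 0.069], np.float64(0.017), 6869)
5.1 [ 0.48045515 -0.27910676  0.31848029] [ 1.30187082e-04  4.47301295e-04  9.99999882e-01 -1.38594960e-04]
```

View pics/w2.png

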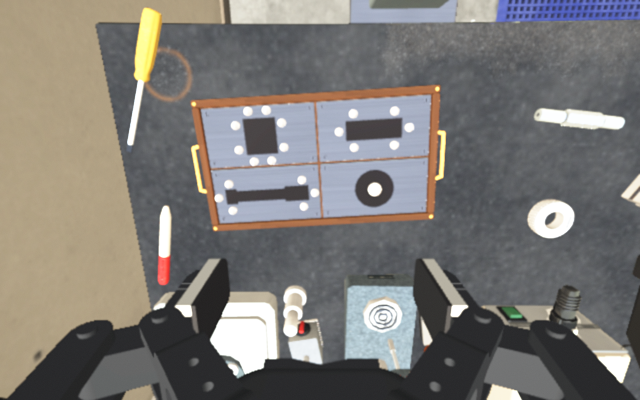

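The tray view shows the V-block nest (260,136), set-up nest (374,129), plug nest (267,193) and ring nest (374,189), with tall equipment beyond the tray at the image bottom. Next I'll refine the centres from the black outlines.

```bash
python3 - <<'E'
from h import *
f=manip.grab_frame("wrist"); g=f["image"].max(2)
k=((g<60)).astype(np.uint8); k[:, :215]=0;k[:,430:]=0;k[:105]=0;k[222:]=0
n,lab,st,c=cv2.connectedComponentsWithStats(k)
for i in range(1,n):
    if st[i,4]>200:
        cc=np.argwhere(lab==i)[:,::-1].astype(np.float32); q,_=cv2.findContours((lab==i).astype(np.uint8),0,2)
        for z in (.006,.009):
          W=np.array([ray(f,p,z)[:2] for p in np.vstack(q)[:,0]])
          r=cv2.minAreaRect((W*1000).astype(np.float32)); print(st[i,:5],z,np.round(r[0],1),np.round(r[1],1),round(r[2],1))
E
python3 - <<'E'
from h import *
f=manip.grab_frame("wrist"); g=f["image"].max(2)
print([int(g[v,u]) for u,v in [(260,136),(374,129),(267,193),(362,189),(290,150)]])
k=((g<80)).astype(np.uint8); k[:, :222]=0;k[:,425:]=0;k[:108]=0;k[:,:][215:]=0
n,lab,st,c=cv2.connectedComponentsWithStats(k)
for i in range(1,n):
    if st[i,4]>100:
        q,_=cv2.findContours((lab==i).astype(np.uint8),0,2)
        for z in (.006,.009):
          W=np.array([ray(f,p,z)[:2] for p in np.vstack(q)[:,0]])
          r=cv2.minAreaRect((W*1000).astype(np.float32)); print(st[i,:5],z,np.round(r[0],1),np.round(r[1],1),round(r[2],1))
E
```

```text
[75, 70, 68, 69, 198]
[244 118  33  35 983] 0.006 [ 449.7 -362. ] [44.9 39.8] 3.0
[244 118  33  35 983] 0.009 [ 449.3 -361.4] [44.6 39.5] 3.0
[347 119  54  20 930] 0.006 [ 441.1 -208.9] [22.8 71.7] 3.2
[347 119  54  20 930] 0.009 [ 440.9 -209.4] [22.6 71.2] 3.2
[356 171  36  35 800] 0.006 [ 524.  -204.5] [50.6 50. ] 1.9
[356 171  36  35 800] 0.009 [ 523.2 -205. ] [50.2 49.7] 1.9
[226 186  82  17 827] 0.006 [ 532.4 -357.5] [ 19.  115.5] 3.5
[226 186  82  17 827] 0.009 [ 531.6 -357. ] [ 18.8 114.7] 3.5
```

```bash
cat >> h.py <<'E'
def rel(*T,w=False):
    s=manip.state(); w_,x,y,z=s["tool_rot"]; r=R.from_quat([x,y,z,w_]); Y=r.apply([0,1,0]); psi=np.degrees(np.arctan2(Y[1],Y[0]))
    print("t",s["time"],"pos",s["tool_pos"].round(4),"psi",psi.round(2),"width",round(s["gripper_width"],3),"q6",s["joint_pos"][5].round(2))
    for t in T: 
        d=r.inv().apply(np.array(t[:3])-s["tool_pos"])*100
        rt=R.from_euler("z",(t[3]-psi+180)%360-180,degrees=True); rv=(r.inv()*rt*R.from_quat([1,0,0,0]) if 0 else None)
        print(t,"rotz",round(-np.radians((t[3]-psi+180)%360-180),3),"shift",d.round(2))
E
python3 - <<'E'
from h import *
print(manip.nose_length)
rel((.379,.3055,.15,-4.2))
E
```

```text
0.017
t 5.2 pos [ 0.4804 -0.2793  0.3184] psi 89.93 width 0.997 q6 -2.23
(0.379, 0.3055, 0.15, -4.2) rotz 1.643 shift [10.22 58.47 16.83]
```

Emit:
{"op": "apply_moves", "data": {
  "moves": [
    [[0,0,1.643],[10.2,58.5,16.8],-1],
    [[0,0,1.643],[10.2,58.5,16.8],-1],
    [[0,0,1.643],[10.2,58.5,16.8],-1],
    [[0,0,1.643],[10.2,58.5,16.8],-1],
    [[0,0,1.643],[10.2,58.5,16.8],-1],
    [[0,0,1.643],[10.2,58.5,16.8],-1],
    [[0,0,1.643],[10.2,58.5,16.8],-1],
    [[0,0,1.643],[10.2,58.5,16.8],-1],
    [[0,0,1.643],[10.2,58.5,16.8],-1],
    [[0,0,1.643],[10.2,58.5,16.8],-1],
    [[0,0,1.643],[10.2,58.5,16.8],-1],
    [[0,0,1.643],[10.2,58.5,16.8],-1],
    [[0,0,1.643],[10.2,58.5,16.8],-1],
    [[0,0,1.643],[10.2,58.5,16.8],-0.4],
    [[0,0,1.643],[10.2,58.5,16.8],-0.4],
    [[0,0,1.643],[10.2,58.5,16.8],-0.4],
    [[0,0,1.643],[10.2,58.5,16.8],-0.4],
    [[0,0,1.643],[10.2,58.5,16.8],-0.4]
  ]
}}

```text
time: 7.0
tool_pos: [0.38, 0.3047, 0.1509]
tool_rot: [0.0, 0.733, 0.68, 0.001]
contact_force: [-0.5, 0.0, 0.0]
gripper_width: 0.697
grasp_force: 0.0
```

Run:
```python
from h import *
f=manip.grab_frame("wrist"); save(f,"w3")
for n,x in [("plug_mid",(.5053,.305)),("vblock_mid",(.527,.1805)),("setup_mid",(.379,.305))]:
    try: print(n,fit(f,n,x,[-.2,0,.2] if n!="vblock_mid" else [-.5]), fit(f,n,x,[1.07]) if n=="vblock_mid" else "")
    except Exception as e: print(n,e)
rel((.379,.3055,.15,-4.2))
```

```text
plug_mid ([0.5039, 0.3059, -0.0526], np.float64(0.032), 2856) 
vblock_mid ([0.5262, 0.1903, -0.8447], np.float64(0.454), 1495) ([0.5256, 0.1899, 0.6776], np.float64(0.476), 1495)
setup_mid ([0.378, 0.3048, -0.0692], np.float64(0.022), 3567) 
t 7.25 pos [0.3797 0.3051 0.1506] psi -4.3 width 0.7 q6 0.6
(0.379, 0.3055, 0.15, -4.2) rotz -0.002 shift [ 0.03 -0.07  0.06]
```

View pics/w3.png

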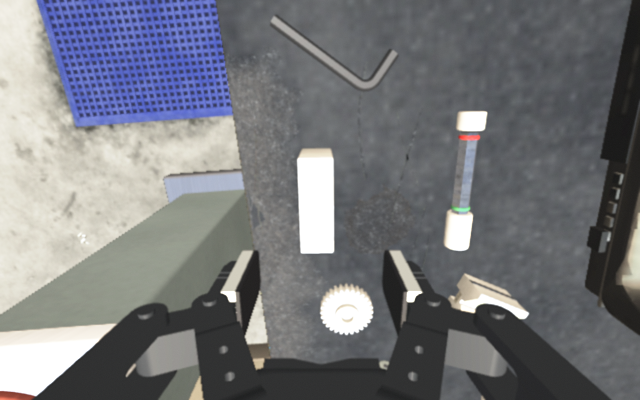

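The block (316,200) stands centred between the fingers, aligned. The gear (347,308) is clear of the finger paths, so I'll descend and grip.

Emit:
{"op": "apply_moves", "data": {
  "moves": [
    [[0,0,0],[0,-0.2,3],-0.4],
    [[0,0,0],[0,-0.2,6],-0.4],
    [[0,0,0],[0,-0.2,9],-0.4],
    [[0,0,0],[0,-0.2,10.5],-0.4],
    [[0,0,0],[0,-0.2,11.4],-0.4],
    [[0,0,0],[0,-0.2,11.4],-0.4],
    [[0,0,0],[0,-0.2,11.4],0],
    [[0,0,0],[0,-0.2,11.4],0.3],
    [[0,0,0],[0,-0.2,11.4],0.6],
    [[0,0,0],[0,-0.2,11.4],1],
    [[0,0,0],[0,-0.2,11.4],1],
    [[0,0,0],[0,-0.2,11.4],1],
    [[0,0,0],[0,-0.2,11.4],1],
    [[0,0,0],[0,-0.2,10.4],1],
    [[0,0,0],[0,-0.2,8],1],
    [[0,0,0],[0,-0.2,4],1],
    [[0,0,0],[0,-0.2,0],1],
    [[0,0,0],[0,-0.2,0],1]
  ]
}}

```text
time: 9.05
tool_pos: [0.3806, 0.3075, 0.1567]
tool_rot: [0.001, 0.733, 0.681, 0.006]
contact_force: [0.9, 0.0, -5.8]
gripper_width: 0.284
grasp_force: 60.6
```

Run:
```python
from h import *
rel((.4413,-.2093,.11,3.15))
```

```text
t 9.05 pos [0.3806 0.3075 0.1567] psi -4.23 width 0.284 q6 0.6
(0.4413, -0.2093, 0.11, 3.15) rotz -0.129 shift [-51.12   9.82   4.42]
```

Emit:
{"op": "apply_moves", "data": {
  "moves": [
    [[0,0,-0.13],[-50.8,10.2,0],1],
    [[0,0,-0.13],[-50.8,10.2,0],1],
    [[0,0,-0.13],[-50.8,10.2,0],1],
    [[0,0,-0.13],[-50.8,10.2,0],1],
    [[0,0,-0.13],[-50.8,10.2,0],1],
    [[0,0,-0.13],[-50.8,10.2,0],1],
    [[0,0,-0.13],[-50.8,10.2,0],1],
    [[0,0,-0.13],[-50.8,10.2,0],1],
    [[0,0,-0.13],[-50.8,10.2,0],1],
    [[0,0,-0.13],[-50.8,10.2,0],1],
    [[0,0,-0.13],[-50.8,10.2,2],1],
    [[0,0,-0.13],[-50.8,10.2,4],1],
    [[0,0,-0.13],[-50.8,10.2,5],1],
    [[0,0,-0.13],[-50.8,10.2,5],1],
    [[0,0,-0.13],[-50.8,10.2,5],1],
    [[0,0,-0.13],[-50.8,10.2,5],1]
  ]
}}

```text
time: 10.65
tool_pos: [0.4422, -0.2083, 0.1012]
tool_rot: [0.001, 0.687, 0.727, 0.0]
contact_force: [0.6, -0.6, -7.0]
gripper_width: 0.286
grasp_force: 60.5
```

Run:
```python
from h import *
f=manip.grab_frame("wrist"); save(f,"w4")
print(manip.state()["contact_force"])
x=fit(f,"setup_mid",(.4413,-.209),[0,.1],z=.064); print(x)
rel((.4413,-.2093,.042,3.15))
```

```text
[-0.14006488 -0.06874462 -8.53256097]
([0.4438, -0.2085, 0.0444], np.float64(0.123), 10747)
t 10.75 pos [ 0.4424 -0.2085  0.1016] psi 3.26 width 0.283 q6 -0.65
(0.4413, -0.2093, 0.042, 3.15) rotz 0.002 shift [-0.06 -0.12  5.96]
```

View pics/w4.png

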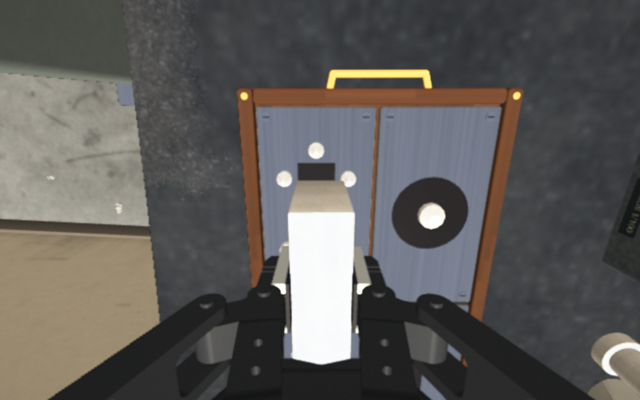

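The set-up block hangs over its outline. The near pins at (284,179) and (348,179) straddle it, and the end pin is at (316,150). I'll lower it slowly.

Emit:
{"op": "apply_moves", "data": {
  "moves": [
    [[0,0,0],[-0.05,-0.1,1.5],1],
    [[0,0,0],[-0.05,-0.1,3],1],
    [[0,0,0],[-0.05,-0.1,4],1],
    [[0,0,0],[-0.05,-0.1,4.5],1],
    [[0,0,0],[-0.05,-0.1,5],1],
    [[0,0,0],[-0.05,-0.1,5.3],1],
    [[0,0,0],[-0.05,-0.1,5.6],1],
    [[0,0,0],[-0.05,-0.1,5.7],1],
    [[0,0,0],[-0.05,-0.1,5.7],1],
    [[0,0,0],[-0.05,-0.1,5.7],1]
  ]
}}

```text
time: 11.75
tool_pos: [0.4408, -0.2091, 0.0479]
tool_rot: [-0.002, 0.687, 0.727, -0.001]
contact_force: [-14.6, 10.8, 23.0]
gripper_width: 0.29
grasp_force: 64.6
```

Run:
```python
from h import *
print(manip.state()["contact_force"])
rel((.4413,-.2093,.042,3.15))
```

```text
[-14.6431512   10.81426105  22.97400402]
t 11.75 pos [ 0.4408 -0.2091  0.0479] psi 3.24 width 0.29 q6 -0.65
(0.4413, -0.2093, 0.042, 3.15) rotz 0.002 shift [-0.03  0.05  0.59]
```

Emit:
{"op": "apply_moves", "data": {
  "moves": [
    [[0,0,0],[0,0,-0.6],1],
    [[0,0,0],[0.15,-0.15,-0.6],1],
    [[0,0,0],[0.15,-0.15,-0.6],1],
    [[0,0,0],[0.15,-0.15,-0.3],1],
    [[0,0,0],[0.15,-0.15,-0.1],1],
    [[0,0,0],[0.15,-0.15,0],1],
    [[0,0,0],[0.15,-0.15,0.1],1],
    [[0,0,0],[0.15,-0.15,0.1],1]
  ]
}}

```text
time: 12.55
tool_pos: [0.4393, -0.2076, 0.0478]
tool_rot: [-0.003, 0.687, 0.727, -0.001]
contact_force: [-19.6, 13.2, 36.3]
gripper_width: 0.288
grasp_force: 66.5
```

Run:
```python
from h import *
f=manip.grab_frame("scene"); save(f,"s5"); f=manip.grab_frame("wrist"); save(f,"w5")
s=manip.state();print(s["contact_force"],s["ft_torque"])
rel((.4413,-.2093,.042,3.15))
```

```text
[-18.61554689  13.0840905   36.5376829 ] [ 1.82084171  3.32765774 -0.1191147 ]
t 12.65 pos [ 0.4393 -0.2076  0.0478] psi 3.25 width 0.282 q6 -0.65
(0.4413, -0.2093, 0.042, 3.15) rotz 0.002 shift [-0.18  0.19  0.58]
```

Run:
```python
import cv2
a=cv2.imread("pics/s5.png")[120:220,310:460]; b=cv2.imread("pics/w5.png")[120:400,180:480]
cv2.imwrite("pics/c5.png",cv2.hconcat([cv2.resize(a,(420,280),interpolation=cv2.INTER_CUBIC),b]))
```

```text
(no output)
```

View pics/c5.png

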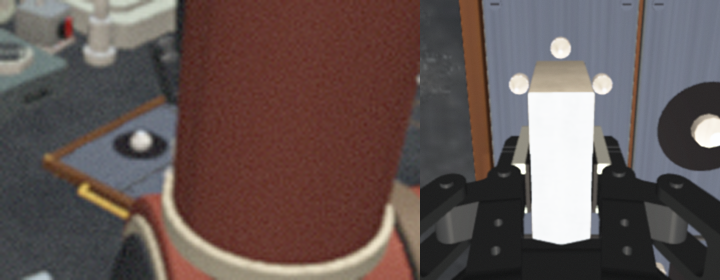

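The block sits between the near pins at crop (519,84) and (602,84), with equal gaps and the end pin just clear. I'll triangulate the plate height from this second view to tell "on the plate" from "jammed".

Run:
```python
from h import *
f=manip.grab_frame("wrist"); g=f["image"].max(2)
k=(g<80).astype(np.uint8); k[:,:435]=0
n,lab,st,c=cv2.connectedComponentsWithStats(k)
for i in range(1,n):
    if st[i,4]>400: print(i,st[i])
i=lab[230,450] or lab[255,475]
q,_=cv2.findContours((lab==i).astype(np.uint8),0,2)
for z in (0.003,.006,.009,.012,.015):
    W=np.array([ray(f,p,z)[:2] for p in cv2.convexHull(np.vstack(q))[:,0]])*1000
    r=cv2.fitEllipse(W.astype(np.float32)); print(z,np.round(r[0],1),np.round(r[1],1))
for n in names[6:]:
    l=manip.spot_point(f,n); print(n,[(round(d["score"],2),toworld(f,d["location"]).round(4)) for d in l[:1]])
```

```text
1 [  435     0   205   400 49278]
4 [ 435  202   82   89 5020]
0.003 [ 525.9 -207.9] [56.5 56.9]
0.006 [ 524.3 -206.6] [55.5 55.9]
0.009 [ 522.8 -205.2] [54.5 54.9]
0.012 [ 521.2 -203.9] [53.5 53.9]
0.015 [ 519.6 -202.5] [52.5 52.9]
ring_nest [(0.56, array([ 0.5211, -0.2052,  0.003 ]))]
plug_nest []
vblock_nest []
setup_nest []
```

Emit:
{"op": "apply_moves", "data": {
  "moves": [
    [[0,0,0],[0,0,-0.5],1],
    [[0,0,0],[-0.15,0.12,-0.5],1],
    [[0,0,0],[-0.15,0.12,-0.5],1],
    [[0,0,0],[-0.15,0.12,-0.3],1],
    [[0,0,0],[-0.15,0.12,-0.3],1]
  ]
}}

```text
time: 13.4
tool_pos: [0.4408, -0.2092, 0.0478]
tool_rot: [-0.001, 0.687, 0.727, -0.0]
contact_force: [-9.6, 8.7, 18.8]
gripper_width: 0.289
grasp_force: 64.1
```

Run:
```python
from h import *
s=manip.state();print(s["contact_force"],s["ft_torque"])
rel((.4409,-.2094,.042,3.15))
```

```text
[-9.62419513  8.74733834 18.82957373] [ 1.10787991  1.60637346 -0.01660247]
t 13.4 pos [ 0.4408 -0.2092  0.0478] psi 3.22 width 0.289 q6 -0.65
(0.4409, -0.2094, 0.042, 3.15) rotz 0.001 shift [-0.02  0.01  0.58]
```

The height stays at 0.0478 at every lateral position, so the block is standing on the plate. Releasing.

Emit:
{"op": "apply_moves", "data": {
  "moves": [
    [[0,0,0],[0,0,-0.2],1],
    [[0,0,0],[0,0,-0.2],0.3],
    [[0,0,0],[0,0,-0.2],0.1],
    [[0,0,0],[0,0,-0.2],-0.1],
    [[0,0,0],[0,0,-0.2],-0.1],
    [[0,0,0],[0,0,-0.2],-0.1],
    [[0,0,0],[0,0,-0.7],-0.1],
    [[0,0,0],[0,0,-2],-0.1],
    [[0,0,0],[0,0,-5],-0.1],
    [[0,0,0],[0,0,-10],-0.1],
    [[0,0,0],[0,0,-14],-0.1],
    [[0,0,0],[0,0,-14],-0.1]
  ]
}}

```text
time: 14.6
tool_pos: [0.4439, -0.2114, 0.1944]
tool_rot: [0.007, 0.687, 0.727, 0.001]
contact_force: [0.5, -0.6, 0.7]
gripper_width: 0.555
grasp_force: 0.0
```

Run:
```python
from h import *
f=manip.grab_frame("wrist"); save(f,"w6")
for z in (.006,.009,.012): print(z,fit(f,"setup_mid",(.441,-.209),[0,.1],z=z))
l=manip.spot_point(f,"setup_mid"); print([toworld(f,d["location"]).round(4) for d in l[:1]])
rel((.504,.3055,.14,-3),(.504,.3055,.018,-3))
```

```text
0.006 None
0.009 None
0.012 None
[array([ 0.4449, -0.2079,  0.0342])]
t 14.85 pos [ 0.4394 -0.2085  0.1838] psi 3.21 width 0.552 q6 -0.65
(0.504, 0.3055, 0.14, -3) rotz 0.108 shift [50.95  9.33  4.45]
(0.504, 0.3055, 0.018, -3) rotz 0.108 shift [50.93  9.36 16.65]
```

View pics/w6.png

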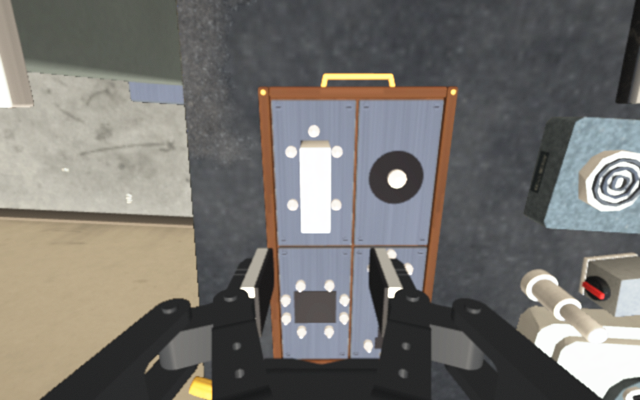

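The set-up block (316,187) stands between its pins. Plug next.

Emit:
{"op": "apply_moves", "data": {
  "moves": [
    [[0,0,0.108],[51,9.3,2],0],
    [[0,0,0.108],[51,9.3,2],0],
    [[0,0,0.108],[51,9.3,2],0],
    [[0,0,0.108],[51,9.3,2],0],
    [[0,0,0.108],[51,9.3,2],0],
    [[0,0,0.108],[51,9.3,4],0],
    [[0,0,0.108],[51,9.3,4],0],
    [[0,0,0.108],[51,9.3,4],0],
    [[0,0,0.108],[51,9.3,4],0],
    [[0,0,0.108],[51,9.3,6],0],
    [[0,0,0.108],[51,9.3,8],0],
    [[0,0,0.108],[51,9.3,10],0],
    [[0,0,0.108],[51,9.3,10],0],
    [[0,0,0.108],[51,9.3,10],0.2],
    [[0,0,0.108],[51,9.3,10],0.2]
  ]
}}

```text
time: 16.35
tool_pos: [0.5052, 0.305, 0.0863]
tool_rot: [0.0, 0.726, 0.688, 0.001]
contact_force: [0.2, -0.3, 0.2]
gripper_width: 0.397
grasp_force: 0.0
```

Run:
```python
from h import *
f=manip.grab_frame("wrist"); save(f,"w7")
print(fit(f,"plug_mid",(.504,.3055),[-.05]))
l=manip.spot_point(f,"plug_mid"); print([toworld(f,d["location"]).round(4) for d in l[:1]])
rel((.504,.3055,.018,-3))
```

```text
([0.5044, 0.306, -0.0627], np.float64(0.032), 4375)
[array([0.5044, 0.3062, 0.0128])]
t 16.5 pos [0.5055 0.3052 0.0869] psi -3.03 width 0.401 q6 0.47
(0.504, 0.3055, 0.018, -3) rotz -0.001 shift [ 0.01 -0.17  6.89]
```

View pics/w7.png

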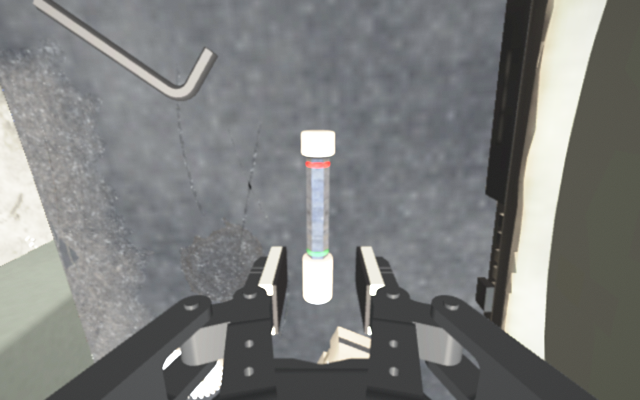

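The plug (318,215) is centred between the fingers. Gripping its handle.

Emit:
{"op": "apply_moves", "data": {
  "moves": [
    [[0,0,0],[0.05,-0.13,2.5],0.2],
    [[0,0,0],[0.05,-0.13,4.5],0.2],
    [[0,0,0],[0.05,-0.13,6],0.2],
    [[0,0,0],[0.05,-0.13,6.8],0.2],
    [[0,0,0],[0.05,-0.13,6.8],0.2],
    [[0,0,0],[0.05,-0.13,6.8],0.4],
    [[0,0,0],[0.05,-0.13,6.8],0.6],
    [[0,0,0],[0.05,-0.13,6.8],1],
    [[0,0,0],[0.05,-0.13,6.8],1],
    [[0,0,0],[0.05,-0.13,6.8],1],
    [[0,0,0],[0.05,-0.13,6.8],1]
  ]
}}

```text
time: 17.6
tool_pos: [0.5037, 0.3062, 0.0181]
tool_rot: [0.0, 0.725, 0.689, 0.0]
contact_force: [-2.1, -0.1, 5.9]
gripper_width: 0.154
grasp_force: 58.7
```

Run:
```python
from h import *
s=manip.state();print(s["contact_force"],s["grasp_force"])
rel((.5316,-.357,.12,3.15))
```

```text
[-2.08138384 -0.14601802  5.88261064] 58.65869164466858
t 17.6 pos [0.5037 0.3062 0.0181] psi -2.97 width 0.154 q6 0.47
(0.5316, -0.357, 0.12, 3.15) rotz -0.107 shift [-66.08   6.23 -10.22]
```

Emit:
{"op": "apply_moves", "data": {
  "moves": [
    [[0,0,0],[0,0,-2],1],
    [[0,0,0],[0,0,-5],1],
    [[0,0,0],[0,0,-10],1],
    [[0,0,-0.107],[-66.1,6.2,-10],1],
    [[0,0,-0.107],[-66.1,6.2,-10],1],
    [[0,0,-0.107],[-66.1,6.2,-10],1],
    [[0,0,-0.107],[-66.1,6.2,-10],1],
    [[0,0,-0.107],[-66.1,6.2,-10],1],
    [[0,0,-0.107],[-66.1,6.2,-10],1],
    [[0,0,-0.107],[-66.1,6.2,-10],1],
    [[0,0,-0.107],[-66.1,6.2,-10],1],
    [[0,0,-0.107],[-66.1,6.2,-10],1],
    [[0,0,-0.107],[-66.1,6.2,-10],1],
    [[0,0,-0.107],[-66.1,6.2,-10],1],
    [[0,0,-0.107],[-66.1,6.2,-10],1],
    [[0,0,-0.107],[-66.1,6.2,-10],1],
    [[0,0,-0.107],[-66.1,6.2,-10],1],
    [[0,0,-0.107],[-66.1,6.2,-7],1],
    [[0,0,-0.107],[-66.1,6.2,-5],1],
    [[0,0,-0.107],[-66.1,6.2,-5],1]
  ]
}}

```text
time: 19.6
tool_pos: [0.528, -0.3549, 0.0621]
tool_rot: [-0.005, 0.687, 0.726, -0.0]
contact_force: [-0.6, 0.4, -2.2]
gripper_width: 0.155
grasp_force: 58.7
```

Run:
```python
from h import *
f=manip.grab_frame("wrist"); save(f,"w8")
print(fit(f,"plug_mid",(.5314,-.3569),[.05],z=.059))
print(manip.state()["contact_force"])
rel((.5314,-.3569,.029,3.15))
```

```text
([0.5299, -0.3543, 0.0505], np.float64(0.216), 7673)
[ 1.02737485  0.23912198 -0.40031065]
t 19.7 pos [ 0.5304 -0.3566  0.0664] psi 3.17 width 0.151 q6 -0.76
(0.5314, -0.3569, 0.029, 3.15) rotz 0.0 shift [-0.04  0.1   3.74]
```

View pics/w8.png

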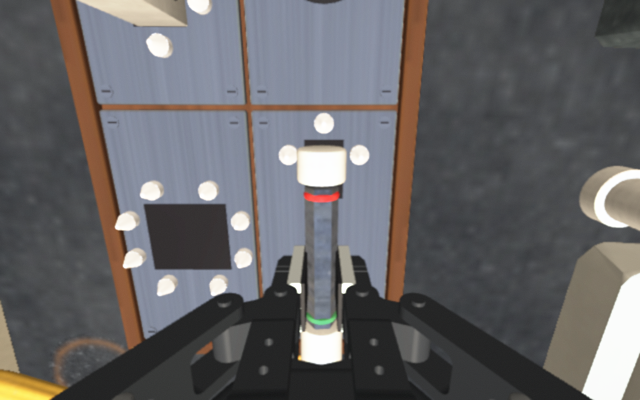

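The plug lies along its outline. Its end (321,165) sits between pins (289,155) and (360,155), about 1 mm left of centre. I'll lower it with that correction.

Emit:
{"op": "apply_moves", "data": {
  "moves": [
    [[0,0,0],[-0.04,0.12,1],1],
    [[0,0,0],[-0.04,0.12,1.8],1],
    [[0,0,0],[-0.04,0.12,2.4],1],
    [[0,0,0],[-0.04,0.12,2.9],1],
    [[0,0,0],[-0.04,0.12,3.3],1],
    [[0,0,0],[-0.04,0.12,3.6],1],
    [[0,0,0],[-0.04,0.12,3.8],1],
    [[0,0,0],[-0.04,0.12,3.9],1],
    [[0,0,0],[-0.04,0.12,3.9],1],
    [[0,0,0],[-0.04,0.12,3.9],1]
  ]
}}

```text
time: 20.7
tool_pos: [0.5322, -0.3579, 0.0285]
tool_rot: [0.0, 0.687, 0.726, 0.0]
contact_force: [0.3, 0.5, -1.7]
gripper_width: 0.154
grasp_force: 58.7
```

Run:
```python
from h import *
print(manip.state()["contact_force"])
rel((.5314,-.3569,.029,3.15))
```

```text
[ 0.34870635  0.52422052 -1.70182059]
t 20.7 pos [ 0.5322 -0.3579  0.0285] psi 3.15 width 0.154 q6 -0.76
(0.5314, -0.3569, 0.029, 3.15) rotz -0.0 shift [ 0.11 -0.08 -0.05]
```

Emit:
{"op": "apply_moves", "data": {
  "moves": [
    [[0,0,0],[0,0,0.1],1],
    [[0,0,0],[0,0,0.2],1],
    [[0,0,0],[0,0,0.2],1]
  ]
}}

```text
time: 21.0
tool_pos: [0.5324, -0.358, 0.0281]
tool_rot: [0.0, 0.687, 0.726, -0.0]
contact_force: [-4.1, 1.3, 6.0]
gripper_width: 0.152
grasp_force: 59.7
```

Contact at the expected height. Releasing and going for the V-block.

Emit:
{"op": "apply_moves", "data": {
  "moves": [
    [[0,0,0],[0,0,-0.1],0.8],
    [[0,0,0],[0,0,-0.1],0.5],
    [[0,0,0],[0,0,-0.1],0.3],
    [[0,0,0],[0,0,-0.1],0.2],
    [[0,0,0],[0,0,-0.1],0.2],
    [[0,0,0],[0,0,-0.7],0.2],
    [[0,0,0],[0,0,-2],0.2],
    [[0,0,0],[0,0,-4],0.2],
    [[0,0,0],[0,0,-8],0.2],
    [[0,0,0],[0,0,-12],0.2],
    [[0,0,0],[0,0,-15],0.2],
    [[0,0,0],[0,0,-15],0.2],
    [[0,0,0],[0,0,-15],0.2]
  ]
}}

```text
time: 22.3
tool_pos: [0.5326, -0.3582, 0.1785]
tool_rot: [0.002, 0.687, 0.726, 0.0]
contact_force: [-1.0, -0.6, -1.2]
gripper_width: 0.399
grasp_force: 0.0
```

Run:
```python
from h import *
f=manip.grab_frame("wrist"); save(f,"w9")
print(fit(f,"plug_mid",(.532,-.3575),[.05],z=.010))
l=manip.spot_point(f,"plug_mid"); print([toworld(f,d["location"]).round(4) for d in l[:1]])
rel((.5268,.1805,.12,61.4))
```

```text
([0.5335, -0.3585, 0.0529], np.float64(0.033), 2487)
[array([ 0.5367, -0.3612,  0.0216])]
t 22.45 pos [ 0.5313 -0.3571  0.1745] psi 3.15 width 0.4 q6 -0.76
(0.5268, 0.1805, 0.12, 61.4) rotz -1.017 shift [53.69  2.52  5.56]
```

Emit:
{"op": "apply_moves", "data": {
  "moves": [
    [[0,0,-1.017],[53.7,2.5,2],-0.5],
    [[0,0,-1.017],[53.7,2.5,2],-0.5],
    [[0,0,-1.017],[53.7,2.5,2],-0.5],
    [[0,0,-1.017],[53.7,2.5,2],-0.5],
    [[0,0,-1.017],[53.7,2.5,2],-0.5],
    [[0,0,-1.017],[53.7,2.5,2],-0.5],
    [[0,0,-1.017],[53.7,2.5,2],-0.5],
    [[0,0,-1.017],[53.7,2.5,2],-0.5],
    [[0,0,-1.017],[53.7,2.5,2],-0.5],
    [[0,0,-1.017],[53.7,2.5,2],-0.5],
    [[0,0,-1.017],[53.7,2.5,4],-0.5],
    [[0,0,-1.017],[53.7,2.5,5.5],-0.5],
    [[0,0,-1.017],[53.7,2.5,5.5],-0.5],
    [[0,0,-1.017],[53.7,2.5,5.5],-0.5],
    [[0,0,-1.017],[53.7,2.5,5.5],-0.5]
  ]
}}

```text
time: 23.95
tool_pos: [0.528, 0.1787, 0.1218]
tool_rot: [0.0, 0.248, 0.969, 0.0]
contact_force: [-0.4, 0.6, -0.2]
gripper_width: 0.751
grasp_force: 0.0
```

Run:
```python
from h import *
f=manip.grab_frame("wrist"); save(f,"w10")
for y in (-.5,1.07): print(fit(f,"vblock_mid",(.527,.1805),[y]))
l=manip.spot_point(f,"vblock_mid"); print([toworld(f,d["location"]).round(4) for d in l[:1]])
rel((.5268,.1805,.12,61.4))
```

```text
([0.5264, 0.1802, -0.4745], np.float64(0.045), 4171)
([0.5267, 0.1805, 1.1175], np.float64(0.163), 4171)
[array([0.5208, 0.1826, 0.0175])]
t 24.15 pos [0.5282 0.1791 0.1222] psi 61.34 width 0.75 q6 -0.88
(0.5268, 0.1805, 0.12, 61.4) rotz -0.001 shift [0.19 0.06 0.22]
```

View pics/w10.png

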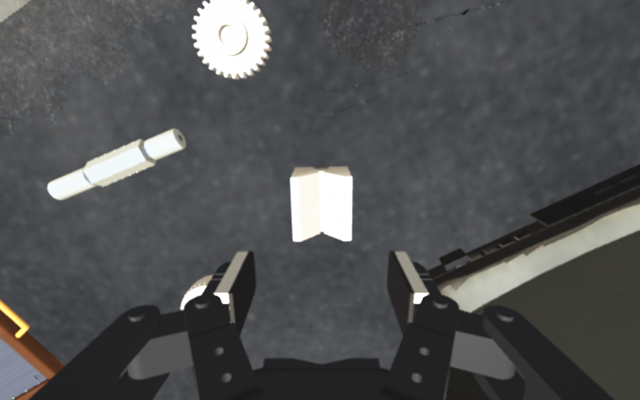

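The V-block (321,203) is centred and aligned with the fingers, with its groove along the tool's x. Gripping it high, so the tips stay above the pins.

Emit:
{"op": "apply_moves", "data": {
  "moves": [
    [[0,0,-0.01],[0.15,0.02,3],-0.5],
    [[0,0,-0.01],[0.15,0.02,6],-0.5],
    [[0,0,-0.01],[0.15,0.02,8],-0.5],
    [[0,0,-0.01],[0.15,0.02,8.9],-0.5],
    [[0,0,-0.01],[0.15,0.02,8.9],-0.5],
    [[0,0,-0.01],[0.15,0.02,8.9],-0.3],
    [[0,0,-0.01],[0.15,0.02,8.9],0],
    [[0,0,-0.01],[0.15,0.02,8.9],0.5],
    [[0,0,-0.01],[0.15,0.02,8.9],1],
    [[0,0,-0.01],[0.15,0.02,8.9],1],
    [[0,0,-0.01],[0.15,0.02,8.9],1]
  ]
}}

```text
time: 25.25
tool_pos: [0.5278, 0.1808, 0.0345]
tool_rot: [0.002, 0.242, 0.97, 0.0]
contact_force: [-1.4, -1.6, 6.5]
gripper_width: 0.487
grasp_force: 62.7
```

Run:
```python
from h import *
s=manip.state();print(s["contact_force"],s["grasp_force"])
rel((.4491,-.3612,.12,93.15))
```

```text
[-1.35540943 -1.62182933  6.45634864] 62.66214609146118
t 25.25 pos [0.5278 0.1808 0.0345] psi 62.0 width 0.487 q6 -0.88
(0.4491, -0.3612, 0.12, 93.15) rotz -0.544 shift [-18.52 -51.54  -8.59]
```

Emit:
{"op": "apply_moves", "data": {
  "moves": [
    [[0,0,0],[0,0,-2],1],
    [[0,0,0],[0,0,-5],1],
    [[0,0,0],[0,0,-10],1],
    [[0,0,-0.544],[-18.6,-51.5,-12],1],
    [[0,0,-0.544],[-18.6,-51.5,-12],1],
    [[0,0,-0.544],[-18.6,-51.5,-12],1],
    [[0,0,-0.544],[-18.6,-51.5,-12],1],
    [[0,0,-0.544],[-18.6,-51.5,-12],1],
    [[0,0,-0.544],[-18.6,-51.5,-12],1],
    [[0,0,-0.544],[-18.6,-51.5,-12],1],
    [[0,0,-0.544],[-18.6,-51.5,-12],1],
    [[0,0,-0.544],[-18.6,-51.5,-12],1],
    [[0,0,-0.544],[-18.6,-51.5,-12],1],
    [[0,0,-0.544],[-18.6,-51.5,-12],1],
    [[0,0,-0.544],[-18.6,-51.5,-12],1],
    [[0,0,-0.544],[-18.6,-51.5,-10],1],
    [[0,0,-0.544],[-18.6,-51.5,-8],1],
    [[0,0,-0.544],[-18.6,-51.5,-6],1],
    [[0,0,-0.544],[-18.6,-51.5,-5],1],
    [[0,0,-0.544],[-18.6,-51.5,-5],1]
  ]
}}

```text
time: 27.25
tool_pos: [0.4476, -0.3597, 0.08]
tool_rot: [-0.001, -0.028, 1.0, 0.002]
contact_force: [-0.2, 0.2, -3.4]
gripper_width: 0.49
grasp_force: 62.1
```

Run:
```python
from h import *
f=manip.grab_frame("wrist"); save(f,"w11")
print(manip.state()["contact_force"])
rel((.450,-.3612,.0445,93.15))
```

```text
[ 0.53122676 -1.12124496 -2.70459479]
t 27.3 pos [ 0.4484 -0.3605  0.0816] psi 93.18 width 0.489 q6 -2.43
(0.45, -0.3612, 0.0445, 93.15) rotz 0.001 shift [-0.16 -0.08  3.71]
```

View pics/w11.png

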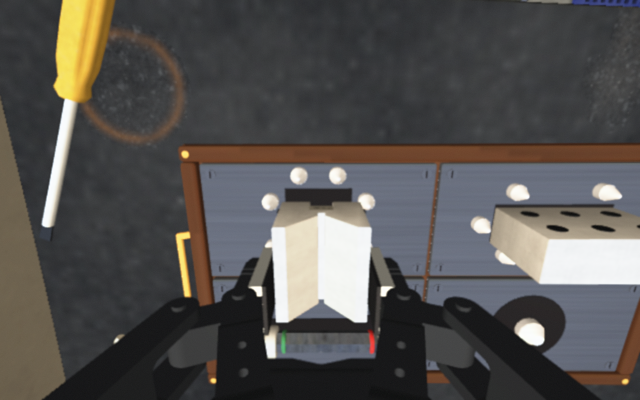

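The V-block is over its outline, with the pin pairs at (270,202)/(367,202) and (299,175)/(338,175) symmetric round it. I'll hold to settle and remeasure.

Emit:
{"op": "apply_moves", "data": {
  "moves": [
    [[0,0,0],[0,0,1.5],1],
    [[0,0,0],[0,0,1.5],1],
    [[0,0,0],[0,0,1.5],1],
    [[0,0,0],[0,0,1.5],1]
  ]
}}

```text
time: 27.7
tool_pos: [0.449, -0.3616, 0.0678]
tool_rot: [0.0, -0.028, 1.0, -0.0]
contact_force: [0.3, 0.2, -2.5]
gripper_width: 0.486
grasp_force: 62.1
```

Run:
```python
from h import *
rel((.450,-.3612,.0445,93.15))
```

```text
t 27.7 pos [ 0.449  -0.3616  0.0678] psi 93.16 width 0.486 q6 -2.43
(0.45, -0.3612, 0.0445, 93.15) rotz 0.0 shift [-0.1   0.04  2.33]
```

Emit:
{"op": "apply_moves", "data": {
  "moves": [
    [[0,0,0],[-0.08,0,0.6],1],
    [[0,0,0],[-0.08,0,1.1],1],
    [[0,0,0],[-0.08,0,1.5],1],
    [[0,0,0],[-0.08,0,1.8],1],
    [[0,0,0],[-0.08,0,2.0],1],
    [[0,0,0],[-0.08,0,2.2],1],
    [[0,0,0],[-0.08,0,2.3],1],
    [[0,0,0],[-0.08,0,2.4],1],
    [[0,0,0],[-0.08,0,2.4],1]
  ]
}}

```text
time: 28.6
tool_pos: [0.4495, -0.3613, 0.0445]
tool_rot: [-0.0, -0.028, 1.0, 0.0]
contact_force: [-3.2, 2.6, 4.0]
gripper_width: 0.487
grasp_force: 63.1
```

Emit:
{"op": "apply_moves", "data": {
  "moves": [
    [[0,0,0],[0,0,0],0.2],
    [[0,0,0],[0,0,0],0],
    [[0,0,0],[0,0,0],-0.2],
    [[0,0,0],[0,0,0],-0.4],
    [[0,0,0],[0,0,0],-0.4],
    [[0,0,0],[0,0,-0.5],-0.4],
    [[0,0,0],[0,0,-2],-0.4],
    [[0,0,0],[0,0,-5],-0.4],
    [[0,0,0],[0,0,-9],-0.4],
    [[0,0,0],[0,0,-12],-0.4],
    [[0,0,0],[0,0,-12],-0.4],
    [[0,0,0],[0,0,-12],-0.4]
  ]
}}

```text
time: 29.8
tool_pos: [0.4501, -0.3619, 0.1654]
tool_rot: [0.001, -0.028, 1.0, -0.001]
contact_force: [0.1, 0.3, -0.6]
gripper_width: 0.696
grasp_force: 0.0
```

Run:
```python
from h import *
f=manip.grab_frame("wrist"); save(f,"w12")
print(fit(f,"vblock_mid",(.4495,-.3612),[.05],z=.010))
l=manip.spot_point(f,"vblock_mid"); print([toworld(f,d["location"]).round(4) for d in l[:1]])
rel((.5686,.0506,.12,90))
```

```text
([0.4491, -0.3616, 0.0532], np.float64(0.078), 3112)
[array([ 0.4468, -0.3591,  0.0296])]
t 29.95 pos [ 0.4488 -0.3606  0.1618] psi 93.16 width 0.698 q6 -2.43
(0.5686, 0.0506, 0.12, 90) rotz 0.055 shift [-14.24  40.38   4.24]
```

Emit:
{"op": "apply_moves", "data": {
  "moves": [
    [[0,0,0.055],[-14.2,40.4,0],-0.7],
    [[0,0,0.055],[-14.2,40.4,0],-0.7],
    [[0,0,0.055],[-14.2,40.4,0],-0.7],
    [[0,0,0.055],[-14.2,40.4,0],-0.7],
    [[0,0,0.055],[-14.2,40.4,0],-0.7],
    [[0,0,0.055],[-14.2,40.4,0],-0.7],
    [[0,0,0.055],[-14.2,40.4,0],-0.7],
    [[0,0,0.055],[-14.2,40.4,0],-0.7],
    [[0,0,0.055],[-14.2,40.4,0],-0.7],
    [[0,0,0.055],[-14.2,40.4,3],-0.7],
    [[0,0,0.055],[-14.2,40.4,6],-0.7],
    [[0,0,0.055],[-14.2,40.4,6],-0.7],
    [[0,0,0.055],[-14.2,40.4,6],-0.7],
    [[0,0,0.055],[-14.2,40.4,6],-0.7]
  ]
}}

```text
time: 31.35
tool_pos: [0.5698, 0.0496, 0.1047]
tool_rot: [0.001, 0.0, 1.0, -0.0]
contact_force: [0.1, -0.2, 0.4]
gripper_width: 0.852
grasp_force: 0.0
```

Run:
```python
from h import *
f=manip.grab_frame("wrist"); save(f,"w13")
print(fit(f,"ring_mid",(.5686,.0506),[0]))
l=manip.spot_point(f,"ring_mid"); print([toworld(f,d["location"]).round(4) for d in l[:1]])
rel((.5686,.0506,.016,90))
```

```text
([0.5683, 0.0509, 0.166], np.float64(0.045), 3708)
[array([0.5728, 0.0525, 0.0069])]
t 31.5 pos [0.5701 0.0496 0.1051] psi 89.98 width 0.85 q6 -1.61
(0.5686, 0.0506, 0.016, 90) rotz -0.0 shift [0.17 0.1  8.91]
```

View pics/w13.png

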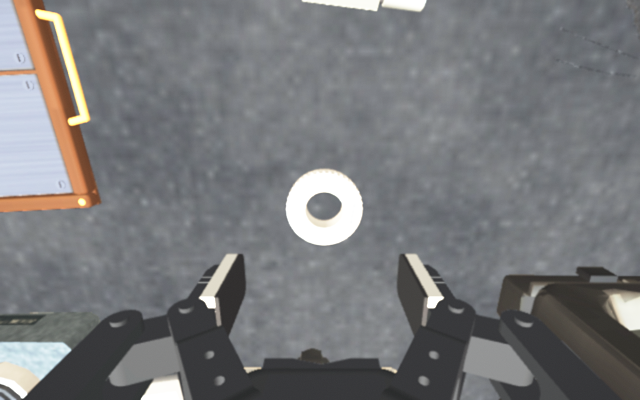

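The ring (324,207) is centred between the fingers, with nothing else near. Gripping.

Emit:
{"op": "apply_moves", "data": {
  "moves": [
    [[0,0,0],[0.17,0.1,3],-0.7],
    [[0,0,0],[0.17,0.1,6],-0.7],
    [[0,0,0],[0.17,0.1,8],-0.7],
    [[0,0,0],[0.17,0.1,8.8],-0.7],
    [[0,0,0],[0.17,0.1,8.8],-0.7],
    [[0,0,0],[0.17,0.1,8.8],-0.5],
    [[0,0,0],[0.17,0.1,8.8],-0.3],
    [[0,0,0],[0.17,0.1,8.8],0],
    [[0,0,0],[0.17,0.1,8.8],0.5],
    [[0,0,0],[0.17,0.1,8.8],1],
    [[0,0,0],[0.17,0.1,8.8],1],
    [[0,0,0],[0.17,0.1,8.8],1]
  ]
}}

```text
time: 32.7
tool_pos: [0.569, 0.0509, 0.0177]
tool_rot: [0.002, -0.0, 1.0, -0.0]
contact_force: [-0.7, 0.1, 6.5]
gripper_width: 0.589
grasp_force: 62.5
```

Run:
```python
from h import *
s=manip.state();print(s["contact_force"],s["grasp_force"])
rel((.523,-.2052,.12,93.15))
```

```text
[-0.74655714  0.13986362  6.54119849] 62.503147809184156
t 32.7 pos [0.569  0.0509 0.0177] psi 90.02 width 0.589 q6 -1.61
(0.523, -0.2052, 0.12, 93.15) rotz -0.055 shift [  4.57 -25.61 -10.24]
```

Emit:
{"op": "apply_moves", "data": {
  "moves": [
    [[0,0,0],[0,0,-2],1],
    [[0,0,0],[0,0,-5],1],
    [[0,0,0],[0,0,-7],1],
    [[0,0,0],[4.6,-25.6,-7],1],
    [[0,0,0],[4.6,-25.6,-7],1],
    [[0,0,0],[4.6,-25.6,-7],1],
    [[0,0,0],[4.6,-25.6,-7],1],
    [[0,0,0],[4.6,-25.6,-7],1],
    [[0,0,0],[4.6,-25.6,-7],1],
    [[0,0,0],[4.6,-25.6,-7],1],
    [[0,0,0],[4.6,-25.6,-7],1],
    [[0,0,0],[4.6,-25.6,-7],1],
    [[0,0,0],[4.6,-25.6,-7],1]
  ]
}}

```text
time: 34.0
tool_pos: [0.5216, -0.2036, 0.0852]
tool_rot: [-0.0, -0.001, 1.0, 0.0]
contact_force: [-0.3, -0.2, -2.1]
gripper_width: 0.591
grasp_force: 63.4
```

Run:
```python
from h import *
f=manip.grab_frame("wrist"); save(f,"w14")
s=manip.state();print(s["contact_force"])
print(fit(f,"ring_mid",s["tool_pos"][:2],[0],z=s["tool_pos"][2]-.0177))
rel((.523,-.2052,.0277,90))
```

```text
[ 0.39439598  0.33980807 -1.68563591]
([0.5207, -0.2037, 0.084], np.float64(0.075), 9279)
t 34.1 pos [ 0.5216 -0.2039  0.0852] psi 90.11 width 0.59 q6 -2.08
(0.523, -0.2052, 0.0277, 90) rotz 0.002 shift [-0.14 -0.13  5.75]
```

View pics/w14.png

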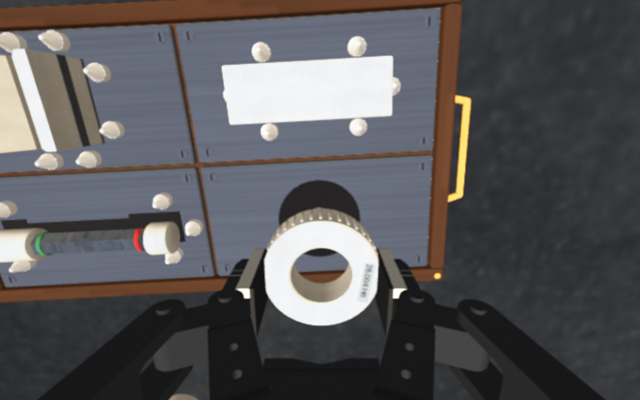

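The set-up block (308,90), V-block (50,100) and plug (100,240) lie in their nests. The ring hangs over the ring nest's black disc. I'll go down a little, settle and remeasure.

Emit:
{"op": "apply_moves", "data": {
  "moves": [
    [[0,0,0],[-0.1,0,2],1],
    [[0,0,0],[-0.1,0,2.5],1],
    [[0,0,0],[-0.1,0,2.5],1],
    [[0,0,0],[-0.1,0,2.5],1],
    [[0,0,0],[-0.1,0,2.5],1]
  ]
}}

```text
time: 34.6
tool_pos: [0.5228, -0.2053, 0.0611]
tool_rot: [0.001, -0.0, 1.0, -0.0]
contact_force: [0.4, -0.3, -1.1]
gripper_width: 0.591
grasp_force: 63.5
```

Run:
```python
from h import *
f=manip.grab_frame("wrist")
s=manip.state()
print(fit(f,"ring_mid",s["tool_pos"][:2],[0],z=s["tool_pos"][2]-.0177))
rel((.5235,-.2052,.0277,90))
```

```text
([0.5225, -0.2053, 0.0377], np.float64(0.073), 9228)
t 34.7 pos [ 0.5228 -0.2053  0.0611] psi 90.01 width 0.589 q6 -2.08
(0.5235, -0.2052, 0.0277, 90) rotz 0.0 shift [-0.07  0.02  3.34]
```

Emit:
{"op": "apply_moves", "data": {
  "moves": [
    [[0,0,0],[-0.05,0,0.8],1],
    [[0,0,0],[-0.05,0,1.4],1],
    [[0,0,0],[-0.05,0,1.9],1],
    [[0,0,0],[-0.05,0,2.3],1],
    [[0,0,0],[-0.05,0,2.6],1],
    [[0,0,0],[-0.05,0,2.9],1],
    [[0,0,0],[-0.05,0,3.1],1],
    [[0,0,0],[-0.05,0,3.3],1],
    [[0,0,0],[-0.05,0,3.4],1],
    [[0,0,0],[-0.05,0,3.4],1]
  ]
}}

```text
time: 35.7
tool_pos: [0.523, -0.2052, 0.0277]
tool_rot: [-0.0, -0.0, 1.0, 0.0]
contact_force: [-4.6, 1.4, 6.5]
gripper_width: 0.586
grasp_force: 64.4
```

Contact with the plate at the expected height, so the ring is over the stub. Releasing and retreating.

Emit:
{"op": "apply_moves", "data": {
  "moves": [
    [[0,0,0],[0,0,0],0],
    [[0,0,0],[0,0,0],-0.3],
    [[0,0,0],[0,0,0],-0.5],
    [[0,0,0],[0,0,0],-0.6],
    [[0,0,0],[0,0,0],-0.6],
    [[0,0,0],[0,0,-0.5],-0.6],
    [[0,0,0],[0,0,-2],-0.6],
    [[0,0,0],[0,0,-5],-0.6],
    [[0,0,0],[0,0,-10],-0.6],
    [[0,0,0],[0,0,-15],-0.6],
    [[0,0,0],[2,-4,-20],-0.6],
    [[0,0,0],[4,-7,-25],-0.6],
    [[0,0,0],[4,-7,-25],-0.6],
    [[0,0,0],[4,-7,-25],-0.6]
  ]
}}

```text
time: 37.1
tool_pos: [0.4836, -0.2779, 0.2833]
tool_rot: [0.004, 0.001, 1.0, -0.004]
contact_force: [0.7, -0.4, 0.8]
gripper_width: 0.799
grasp_force: 0.0
```

Run:
```python
from h import *
f=manip.grab_frame("wrist"); save(f,"w15")
for n,x in [("ring_mid",(.523,-.205)),("plug_mid",(.532,-.357)),("vblock_mid",(.449,-.361)),("setup_mid",(.441,-.209))]:
    try: l=manip.spot_point(f,n); print(n,[toworld(f,d["location"]).round(4) for d in l[:1]],fit(f,n,x,[.05],z=.0105))
    except Exception as e: print(n,e)
f=manip.grab_frame("scene")
for n in names[4:6]: print(n,[toworld(f,d["location"]).round(3) for d in manip.spot_point(f,n)[:1]])
rel()
```

```text
ring_mid [array([ 0.5238, -0.2075,  0.0171])] ([0.5226, -0.2067, 0.1895], np.float64(0.069), 1195)
plug_mid [array([ 0.5358, -0.3622,  0.0241])] ([0.534, -0.3584, 0.0466], np.float64(0.056), 1247)
vblock_mid [array([ 0.4466, -0.3589,  0.0269])] ([0.4489, -0.3627, 0.0423], np.float64(0.056), 1811)
setup_mid [array([ 0.4441, -0.2095,  0.0349])] ([0.4425, -0.2094, 0.075], np.float64(0.06), 1934)
gear_mid [array([0.396, 0.182, 0.009])]
spindle_mid [array([0.429, 0.057, 0.009])]
t 37.7 pos [ 0.4829 -0.2748  0.2758] psi 90.04 width 0.801 q6 -2.22
```

View pics/w15.png

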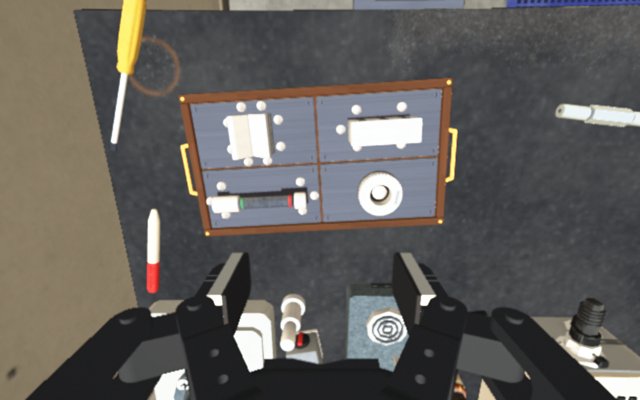

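All four gauges sit in their nests: V-block (250,136), set-up block (385,132), plug (258,202) and ring over the stub (380,194). The gear and spindle haven't moved. Handing in.

```bash
python3 -c "
from plant import manip; print(manip.job_done())"
```

```text
the job is handed in; nothing more can be done
None
```

The ring gauge, plug gauge, V-block and set-up block are all set down in their nests, the gear and spindle are where they lay, and I handed the job in at about 38 s; the final pictures look right, but no verdict came back.

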